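Change over the air vents of a lens dry case

ROBOT

A 6-joint arm with a two-finger parallel gripper is mounted at the origin on the work surface. World frame = base frame: x ahead of the robot, y to its left, z up, the work surface at z = 0. Lengths are in mm, angles in rad, forces in N, time in s.
With the tool pointing down it reaches from about 350 to 875 mm from the base axis. Payload 4.2 kg.
Tool frame: the origin (TCP) lies midway between the tips of the shut fingers; the grasp point (between the pads) lies 19 mm behind it; x points along the fingers, y is the direction in which the jaws open and shut, and the axes are right-handed (so a half turn about x gives the same grasp; the last joint's range is limited). The gripper opens to 87 mm and grips with 3 to 60 N. Pads are 19 mm wide; open, the fingers measure 117 mm over their backs; the gripper's body (75 mm by 190 mm) begins 51 mm behind the grasp point.
Start: joints at [1.467, 0.385, 0.008, 0, -1.194, -0.259], TCP at [221.775, 584.307, 222.55] pointing down, gripper open.
Joint ranges: [-3.14, 3.14], [-1.21, 2.06], [-1.07, 1.41], [-3.16, 2.05], [-2.99, -0.16], [-3.1, 3.1]. Speed limits (rad/s): [2.79, 2.79, 3.14, 3.14, 3.14, 3.14].

INTERFACE

Orientations are given as a rotation vector (axis times angle).
In Python, from station import sense, read_camera, camera_info, finish_job gives the robot as it stands.
- The arm moves only by the tool step_arm, never from a script. Its argument "moves" is a list of rows, each an object with "hand": the closure in counts, from 0 (fully open) to 255 (shut); "xyz": the shift along the tool's x, y, z in units of 0.04 m (1.0 is 0.04 m), a list of three; "roll": the turn about the tool's x in units of 8 degrees (1.0 is 8 degrees). A call has exactly 8 rows; each row shifts and turns the pose as measured when the row begins, along the tool's axes as they then stand; what a row does not reach is not made up. A row lasts 1/10 s, in which the tool goes at most 50 mm and 8.59 degrees, less where a joint would pass 70% of its speed; a pose out of reach is approached as far as the arm can. A call with a number of a shift or a turn outside -1 to 1 is refused whole. A call with a gripper value outside its range is refused whole. The fingers move at their own pace and stop on an object; the grip force is fixed at half the most. Time passes only in rows, so rows that do not move let the fingers close, or fill a call up. It gives the time, the measured TCP pose, the force and the opening at its end, in the units of the state.
- sense(): the state, without advancing time (a new reading comes with each control period).
- read_camera(name): name is "side" or "top" or "wrist"; returns the picture (384x512x3 uint8, red, green, blue); there is no depth.
- camera_info(name): a dict with "vfov" (degrees; the focal length in pixels is half the picture's height over the tangent of half this angle, whatever the lens; pixels are square), "cx", "cy" (the principal point, pixels), "k1" (the pictures are not rectified: a ray, as slopes to the right and down, at radius r is drawn at 1 + k1 r^2 times it, then the intrinsics apply), "extrinsics" (4x4, takes a point from world to camera coordinates); the wrist camera has in their place "hand_eye" (4x4, takes a point from camera to tool coordinates, whose origin is the TCP and whose axes are the tool frame's). Camera axes: x right, y up, looking along -z (the intrinsics and any distortion apply to the point x, -y, -z); pixel columns grow to the right and rows downward; lengths in mm; the calibration is good to about 2 mm. A picture is of the moment at which its call begins: read the wrist's pose just before it. camera_info takes no time and is no camera call.
- finish_job(): hands the job in, once; it reports no verdict.
The state is a dict: "time": time; "qpos": joint angles; "joint_velocities": joint speeds; "tau": joint torques, N m; "eef_pos": TCP position; "orientation": TCP orientation; "ft_force": force on the tool from outside, world axes, zero at the start; "ft_torque": the same for the moment, N m; "finger_gap": finger opening in mm.
Only numpy, scipy, OpenCV 4.12 (cv2) and the standard library are available. Lean on these libraries where they do the work, as an engineer would, in place of code of your own. Each camera call takes 0.05 s, during which the arm holds its last target.

TASK

The lens dry case on the desk has three slide vents, each with a push-pull knob that clicks into place at both ends. First close the room-air vent by pushing its round disc knob, which is standing out, fully home; then open the drying vent by pulling the upright paddle-shaped knob all the way out until it clicks. Leave the ball knob pushed in, and let go of the knobs when you are done.

Things in the scene. Friction and masses are not known exactly. Their poses are not given: they have to be found in the camera images.
- dry_case: Grey lens case fixed on the desk: 400 mm wide (y), 240 deep (x), 60 high. Origin on the desk under the middle of its front edge; +x to its back, z up. Along its front edge stand three aluminium blocks 46 mm wide, 65 deep, tops 94 mm above the desk, fronts flush with the case front, 108 to 132 mm between centres, in any order. Knobs stick out to -x, 78 mm above the desk, over free air.
- disc_knob (a point): Centre of the disc knob, moves with it. Black plastic disc 44 mm across, 16 thick, flat faces looking along the slide, on a level 10 mm steel stem, 78 mm above the desk. Site axes as the case's: -x is pull (outward, roughly to the robot), +x is push, z up. Centre 36 mm in front of its block when home, 71 mm when out.
- paddle_knob (a point): Centre of the paddle knob, moves with it. Upright black plastic bar 16 mm wide (y), 18 thick (x, along the slide), 56 tall, on a like stem and block; height, axes and distances as for the disc knob.
- room_vent (a joint): Slide of the disc knob in m: 0 = home (pushed in), 0.035 = fully out. A spring detent with a ridge half-way (0.0175) holds it at both ends: about 6 N breaks it loose; more than 4 mm past the ridge it snaps on by itself to within 2 mm of the far end, short of it it springs back. It starts out.
- dry_vent (a joint): Slide of the paddle knob, same values and same detent. It starts home.
- spare_vent (a joint): Slide of the ball knob (black ball, 32 mm diameter, on the third block), same values and same detent. It starts home and stays home.

How it is judged (in metres and radians):
On the way, in this order (a step that is already met when the one before it is completed fails the run):
1. the disc knob is pushed home while the paddle knob is still in (value of joint room_vent below 0.007 m and value of joint dry_vent below 0.012 m), for 0.2 s.
2. the paddle knob is pulled out (value of joint dry_vent above 0.028 m), for 0.2 s.
At the end, for the whole second after the job is handed in: the disc knob is home (within 7 mm), the paddle knob is fully out (within 7 mm) and the ball knob is home (within 7 mm), all let go (value of joint each of room_vent, spare_vent below 0.007 m and value of joint dry_vent above 0.028 m); the robot touches nothing.
It fails at once if the ball knob is pulled out past its detent (value of joint spare_vent above 0.0175 m).
It also fails if it takes over 58 s, if anything falls off the work surface, if the arm or the gripper's body presses on something with over 40 N, if the wrist force passes 120 N, or if a joint passes its speed limit or range.

## Working session

There is one attempt and no reset: what is moved stays moved. The work goes in short steps, Python scripts to look and compute and a tool call to move; the robot and the scene stay as the last step left them, time stands still between calls to the robot, and variables do not carry over. Pictures are saved under pics/ and viewed, and the job is handed in when it is done.

Besides the shell and the picture viewer there is one more tool, called after "Request:" by a JSON object that holds its "fn" and its "kwargs", one argument or row to a line. step_arm: Moves the arm, as the interface text tells. Shifts and turns lie within -1 to 1; 1 stands for 0.04 m of shift or 8 degrees of turn. Its arguments: {"type":"object","properties":{"moves":{"type":"array","items":{"type":"object","properties":{"hand":{"type":"number"},"xyz":{"type":"array","items":{"type":"number"}},"roll":{"type":"number"}}}}},"required":["moves"]}

```bash
mkdir -p pics; ls; python3 - <<'E'
from station import *
import cv2,numpy as np
s=sense();print(s)
for n in("side","top","wrist"):
    print(n,camera_info(n)); cv2.imwrite(f"pics/{n}0.png",read_camera(n)[:,:,::-1])
E
```

```text
pics
{'time': 0.0, 'qpos': array([ 1.46666117e+00,  3.85544471e-01,  6.62704177e-03, -4.99817587e-04,
       -1.19401714e+00, -2.58607214e-01]), 'joint_velocities': array([ 0.00075702,  0.00010175,  0.00165156,  0.00052062, -0.00228399,
       -0.00016452]), 'tau': array([ 4.36150804e-04, -3.90663385e+01,  1.87401921e+01,  4.21971291e+00,
        1.10018224e-02, -1.91658751e-04]), 'eef_pos': array([221.53857459, 583.76753146, 221.46726616]), 'orientation': array([-2.02409427,  0.3736715 ,  2.024708  ]), 'ft_force': array([ 0.59472573,  0.52827395, -0.54435663]), 'ft_torque': array([-0.03666654, -0.04063125, -0.02070635]), 'finger_gap': 87.02282536010512}
side {'vfov': 53.014798242634846, 'cx': 257.0714370010356, 'cy': 193.01110676265023, 'k1': -0.006412829730887174, 'extrinsics': array([[-8.04615489e-01, -5.93509560e-01,  1.84476664e-02,
         4.90838692e+02],
       [ 4.19508394e-01, -5.46187567e-01,  7.25046101e-01,
        -2.96815071e+02],
       [-4.20245907e-01,  5.91122275e-01,  6.88453219e-01,
        -4.38610457e+02],
       [ 0.00000000e+00,  0.00000000e+00,  0.00000000e
[... 268 characters left out ...]
, -1.68937084e-01,  2.01889281e-01,
        -5.92750250e+02],
       [-1.99472199e-01,  3.13389180e-02,  9.79402223e-01,
        -6.36288588e+02],
       [ 0.00000000e+00,  0.00000000e+00,  0.00000000e+00,
         1.00000000e+00]])}
wrist {'vfov': 67.97978449847977, 'cx': 256.0557342302406, 'cy': 194.89509089263527, 'k1': -0.05071269086258089, 'hand_eye': array([[-3.07959596e-04,  2.52424616e-01, -9.67616514e-01,
        -1.62679166e+02],
       [ 9.99999920e-01, -1.70675687e-04, -3.62790745e-04,
         1.55426749e-01],
       [-2.56725928e-04, -9.67616548e-01, -2.52424543e-01,
        -6.86716316e+01],
       [ 0.00000000e+00,  0.00000000e+00,  0.00000000e+00,
         1.00000000e+00]])}
```

View pics/side0.png

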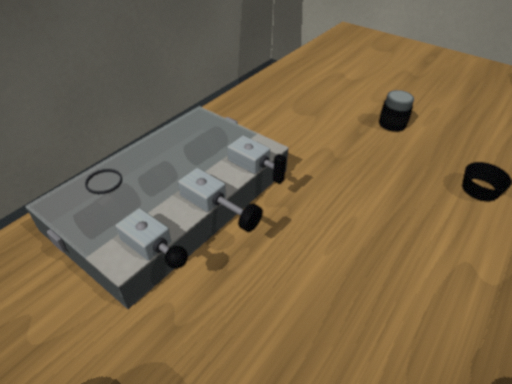

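View pics/top0.png

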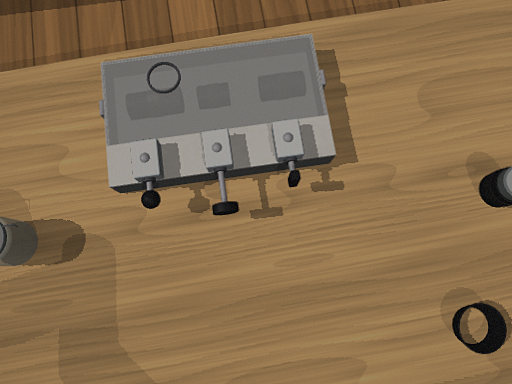

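View pics/wrist0.png

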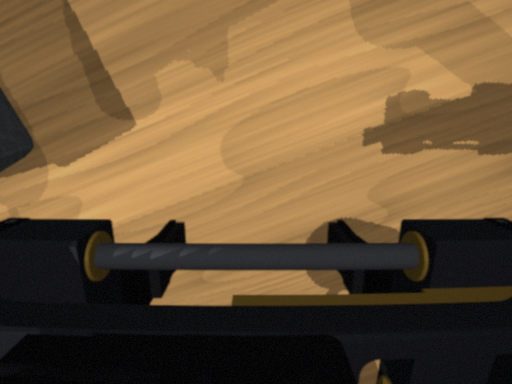

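```bash
python3 - <<'E'
import cv2
a=cv2.imread("pics/top0.png")[110:225,95:345];cv2.imwrite("pics/topz.png",cv2.resize(a,None,fx=3.2,fy=3.2,interpolation=cv2.INTER_CUBIC))
a=cv2.imread("pics/side0.png")[125:310,100:300];cv2.imwrite("pics/sidez.png",cv2.resize(a,None,fx=3.2,fy=3.2,interpolation=cv2.INTER_CUBIC))
E
```

```text
(no output)
```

View pics/topz.png

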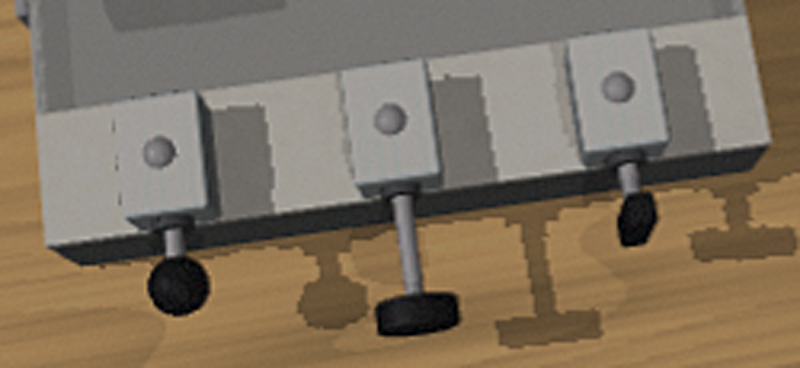

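View pics/sidez.png

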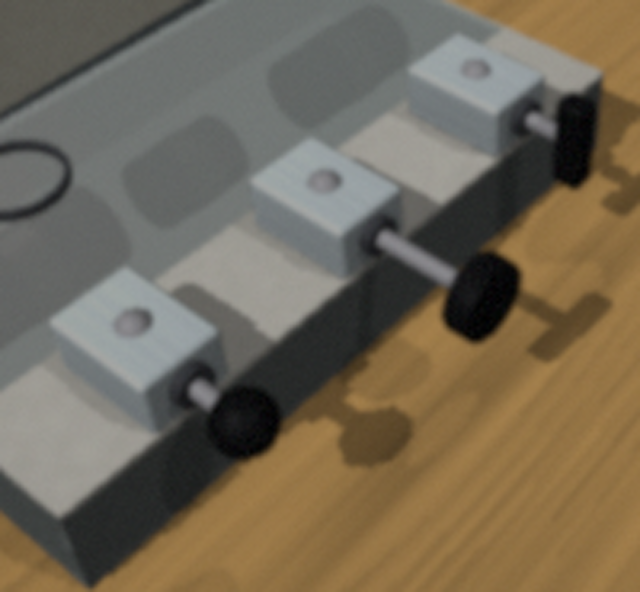

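```bash
cat > h.py <<'E'
import numpy as np,cv2
from station import *
from scipy.optimize import least_squares
from scipy.spatial.transform import Rotation as R
def proj(n,P,inf=None,E=None):
    i=inf or camera_info(n); E=i["extrinsics"] if E is None else E
    P=np.atleast_2d(P); c=P@E[:3,:3].T+E[:3,3]
    u=np.stack([c[:,0]/-c[:,2],-c[:,1]/-c[:,2]],1); u=u*(1+i["k1"]*(u**2).sum(1,keepdims=True))
    f=192/np.tan(np.radians(i["vfov"]/2)); return u*f+[i["cx"],i["cy"]]
E
python3 - <<'E'
from h import *
top=np.array([[179,286],[418,314],[637,219],[46,247],[768,147],[127,217],[207,211],[357,190],[437,182],[583,155],[665,148]])/3.2+[95,110]
side=np.array([[245,422],[481,296],[575,140],[63,518],[602,72],[151,388],[218,332],[341,236],[399,192],[489,119],[543,78]])/3.2+[100,125]
def pts(p):
    x,y,a,b,d,q=p; 
    L=[[-36,b,78],[-71,d,78],[-36,q,78],[0,200,60],[0,-200,60]]
    for o in(b,d,q): L+= [[0,o+23,94],[0,o-23,94]]
    L=np.array(L,float); return L@R.from_euler('z',a).as_matrix().T+[x,y,0]
T,S=camera_info("top"),camera_info("side")
res=lambda p:np.r_[(proj("",pts(p),T)-top).ravel(),(proj("",pts(p),S)-side).ravel()]
r=least_squares(res,[550,0,0,120,0,-120],x_scale=[10,10,.1,10,10,10],loss='soft_l1')
print(r.x,np.degrees(r.x[2]));print(res(r.x).round(1).reshape(2,-1,2)); print(pts(r.x)[:3])
E
```

```text
[ 6.41457971e+02  6.37071992e+01 -2.77877423e-02  1.25179410e+02
  4.97332791e+00 -1.14652201e+02] -1.5921203556990602
[[[ 0.6  0.2]
  [-0.3  1.7]
  [-1.2  0.9]
  [ 0.1  0.1]
  [ 1.4 -1. ]
  [-1.4  0.9]
  [ 1.2 -1.2]
  [-1.3 -1. ]
  [ 1.2 -2.4]
  [-0.6 -0.1]
  [ 0.9 -1.8]]

 [[ 0.2  0.6]
  [ 1.   1.6]
  [-1.1  1.4]
  [-1.3  0.4]
  [ 0.5  0.1]
  [-3.   1.2]
  [ 1.5 -1.3]
  [-0.8  0.3]
  [ 1.  -1.5]
  [ 1.4 -1.1]
  [ 0.5 -0.8]]]
[[608.94987425 189.83851278  78.        ]
 [570.62356039  70.65128292  78.        ]
 [602.2863529  -49.90050958  78.        ]]
```

```bash
cat >> h.py <<'E'
def need(target,yaw=-0.028):
    s=sense(); M=R.from_rotvec(s["orientation"]).as_matrix(); d=np.array(target)-s["eef_pos"]
    yd=np.array([-np.sin(yaw),np.cos(yaw),0]); v=M.T@yd; roll=np.degrees(np.arctan2(v[2],v[1])); roll=(roll+90)%180-90
    print("t",s["time"],"pos",s["eef_pos"].round(1),"gap",round(s["finger_gap"],1),"F",s["ft_force"].round(1),"q6",s["qpos"][[0,5]].round(2))
    print("axes\n",M.round(3)); print("roll deg",roll.round(1),"units",(roll/8).round(2)); 
    print("shift units now",(M.T@d/40).round(2)," after roll",((M@R.from_rotvec([np.radians(roll),0,0]).as_matrix()).T@d/40).round(2))
E
python3 -c "
from h import *
need([535,71,221])"
```

```text
t 0.15 pos [221.6 583.9 221.7] gap 87.0 F [0.2 0.9 0.4] q6 [ 1.47 -0.26]
axes
 [[-0.    -0.355 -0.935]
 [-0.002 -0.935  0.355]
 [-1.     0.002 -0.   ]]
roll deg -19.2 units -2.4
shift units now [  0.03   9.21 -11.88]  after roll [ 0.03 12.6  -8.19]
```

Request:
{"fn": "step_arm", "kwargs": {
  "moves": [
    {"hand":255,"xyz":[0,0.5,-0.6],"roll":-0.8},
    {"hand":255,"xyz":[0,0.5,-0.6],"roll":-0.8},
    {"hand":255,"xyz":[0,0.5,-0.6],"roll":-0.8},
    {"hand":255,"xyz":[0,0.9,-0.55],"roll":0},
    {"hand":255,"xyz":[0,0.9,-0.55],"roll":0},
    {"hand":255,"xyz":[0,0.9,-0.55],"roll":0},
    {"hand":255,"xyz":[0,0.9,-0.55],"roll":0},
    {"hand":255,"xyz":[0,0.9,-0.55],"roll":0}
  ]
}}

```text
time: 0.95
eef_pos: [386.3, 321.0, 218.4]
orientation: [2.217, -0.012, -2.223]
ft_force: [0.2, 1.7, -0.6]
finger_gap: 30.9
```

```bash
python3 -c "
from h import *
need([535,71,221])"
```

```text
t 0.95 pos [386.3 321.  218.4] gap 30.9 F [ 0.2  1.7 -0.6] q6 [1.02 0.55]
axes
 [[-0.003 -0.004 -1.   ]
 [-0.006 -1.     0.004]
 [-1.     0.006  0.003]]
roll deg 1.4 units 0.17
shift units now [-0.04  6.24 -3.74]  after roll [-0.04  6.14 -3.89]
```

Request:
{"fn": "step_arm", "kwargs": {
  "moves": [
    {"hand":255,"xyz":[0,0.9,-0.55],"roll":0.17},
    {"hand":255,"xyz":[0,0.9,-0.55],"roll":0},
    {"hand":255,"xyz":[0,0.9,-0.55],"roll":0},
    {"hand":255,"xyz":[0,0.9,-0.55],"roll":0},
    {"hand":255,"xyz":[0,0.9,-0.55],"roll":0},
    {"hand":255,"xyz":[0,0.9,-0.55],"roll":0},
    {"hand":255,"xyz":[0,0.7,-0.4],"roll":0},
    {"hand":255,"xyz":[0,0,0],"roll":0}
  ]
}}

```text
time: 1.75
eef_pos: [532.4, 58.0, 218.4]
orientation: [-2.203, 0.045, 2.213]
ft_force: [-0.6, -0.8, -0.5]
finger_gap: 0.5
```

```bash
python3 -c "
from h import *
need([535,71,70])
cv2.imwrite('pics/w1.png',read_camera('wrist')[:,:,::-1])"
```

```text
t 1.75 pos [532.4  58.  218.4] gap 0.5 F [-0.6 -0.8 -0.5] q6 [0.41 1.12]
axes
 [[-0.005 -0.034 -0.999]
 [-0.007 -0.999  0.034]
 [-1.     0.007  0.005]]
roll deg -0.3 units -0.04
shift units now [ 3.71 -0.35 -0.07]  after roll [ 3.71 -0.35 -0.07]
```

View pics/w1.png

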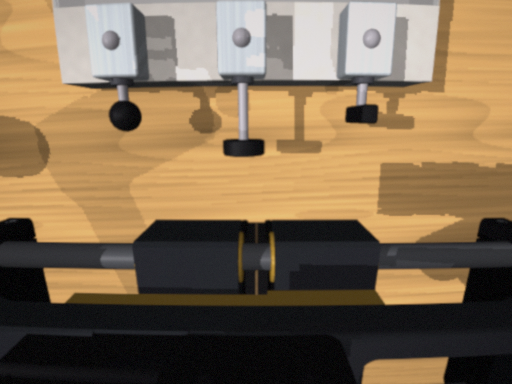

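```bash
cat >> h.py <<'E'
def wristE():
    s=sense(); T=np.eye(4);T[:3,:3]=R.from_rotvec(s["orientation"]).as_matrix();T[:3,3]=s["eef_pos"]
    return np.linalg.inv(T@camera_info("wrist")["hand_eye"])
E
python3 -c "
from h import *
E=wristE()
print(proj('wrist',[[609,189.8,78],[570.6,70.7,78],[602.3,-49.9,78],[647,263.5,60],[636,-136,60]],E=E).round(1))
a=cv2.imread('pics/w1.png')[60:180,40:450];cv2.imwrite('pics/w1z.png',cv2.resize(a,None,fx=1.95,fy=1.95,interpolation=cv2.INTER_CUBIC))"
```

```text
[[126.4 116.6]
 [242.7 149.5]
 [357.8 115.3]
 [ 62.9  84.2]
 [431.1  82.1]]
```

View pics/w1z.png

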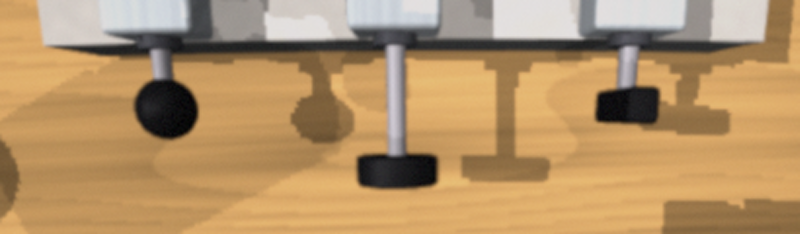

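Request:
{"fn": "step_arm", "kwargs": {
  "moves": [
    {"hand":255,"xyz":[0.6,-0.17,0],"roll":0},
    {"hand":255,"xyz":[0.6,-0.16,0],"roll":0},
    {"hand":255,"xyz":[0.6,0,0],"roll":0},
    {"hand":255,"xyz":[0.6,0,0],"roll":0},
    {"hand":255,"xyz":[0.6,0,0],"roll":0},
    {"hand":255,"xyz":[0.5,0,0],"roll":0},
    {"hand":255,"xyz":[0.2,0,0],"roll":0},
    {"hand":255,"xyz":[0,0,0],"roll":0}
  ]
}}

```text
time: 2.6
eef_pos: [529.2, 78.6, 66.4]
orientation: [-2.208, 0.033, 2.214]
ft_force: [0.1, -0.2, -0.0]
finger_gap: 0.6
```

```bash
python3 -c "
from h import *
need([587,71,68])
cv2.imwrite('pics/w2.png',read_camera('wrist')[:,:,::-1])
cv2.imwrite('pics/s2.png',read_camera('side')[:,:,::-1])"
```

```text
t 2.6 pos [529.2  78.6  66.4] gap 0.6 F [ 0.1 -0.2 -0. ] q6 [0.45 1.09]
axes
 [[-0.003 -0.025 -1.   ]
 [-0.005 -1.     0.025]
 [-1.     0.005  0.003]]
roll deg 0.2 units 0.02
shift units now [-0.04  0.15 -1.45]  after roll [-0.04  0.15 -1.45]
```

View pics/w2.png

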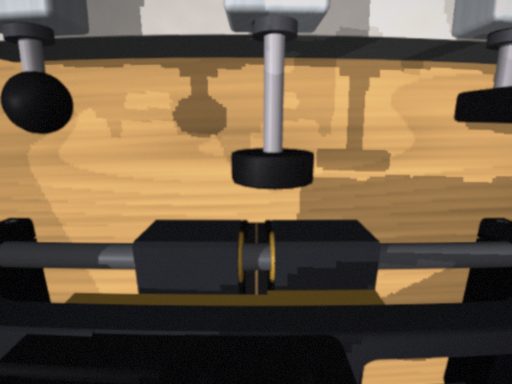

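View pics/s2.png

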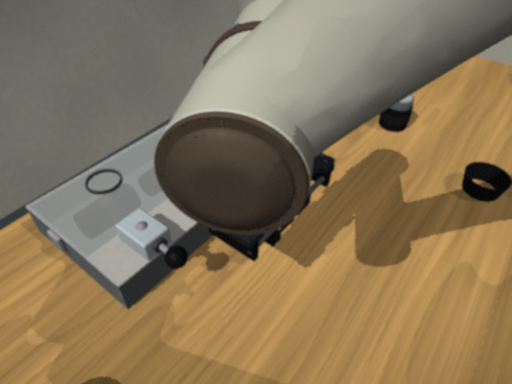

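Request:
{"fn": "step_arm", "kwargs": {
  "moves": [
    {"hand":255,"xyz":[0,0.18,-0.2],"roll":0},
    {"hand":255,"xyz":[0,0,-0.2],"roll":0},
    {"hand":255,"xyz":[0,0,-0.2],"roll":0},
    {"hand":255,"xyz":[0,0,-0.15],"roll":0},
    {"hand":255,"xyz":[0,0,-0.15],"roll":0},
    {"hand":255,"xyz":[0,0,-0.15],"roll":0},
    {"hand":255,"xyz":[0,0,-0.15],"roll":0},
    {"hand":255,"xyz":[0,0,-0.1],"roll":0}
  ]
}}

```text
time: 3.5
eef_pos: [570.1, 68.5, 69.3]
orientation: [-2.171, 0.041, 2.247]
ft_force: [-5.7, 3.3, 3.8]
finger_gap: 0.3
```

```bash
python3 -c "
from h import *
need([587,71,68])
cv2.imwrite('pics/w3.png',read_camera('wrist')[:,:,::-1])"
```

```text
t 3.5 pos [570.1  68.5  69.3] gap 0.3 F [-5.7  3.3  3.8] q6 [0.4  1.15]
axes
 [[-0.034 -0.031 -0.999]
 [-0.006 -0.999  0.031]
 [-0.999  0.007  0.034]]
roll deg -0.2 units -0.02
shift units now [ 0.02 -0.07 -0.42]  after roll [ 0.02 -0.07 -0.42]
```

View pics/w3.png

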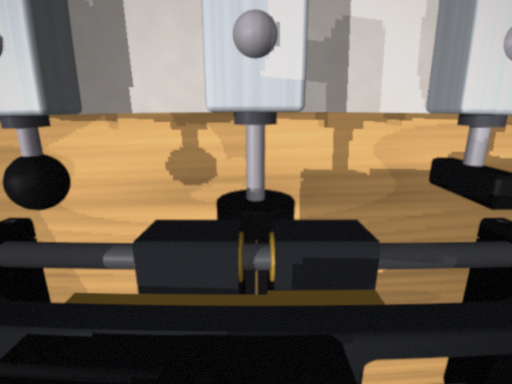

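Request:
{"fn": "step_arm", "kwargs": {
  "moves": [
    {"hand":255,"xyz":[0,0,-0.25],"roll":0},
    {"hand":255,"xyz":[0,0,-0.2],"roll":0},
    {"hand":255,"xyz":[0,0,-0.1],"roll":0},
    {"hand":255,"xyz":[0,0,0],"roll":0},
    {"hand":255,"xyz":[0,0,0],"roll":0},
    {"hand":255,"xyz":[0,0,0],"roll":0},
    {"hand":255,"xyz":[0,0,0],"roll":0},
    {"hand":255,"xyz":[0,0,0],"roll":0}
  ]
}}

```text
time: 4.35
eef_pos: [587.3, 67.1, 68.3]
orientation: [-2.149, 0.046, 2.265]
ft_force: [-3.3, 1.1, 2.2]
finger_gap: 0.4
```

```bash
python3 -c "
from h import *
need([587,71,68])
cv2.imwrite('pics/w4.png',read_camera('wrist')[:,:,::-1])"
```

```text
t 4.35 pos [587.3  67.1  68.3] gap 0.4 F [-3.3  1.1  2.2] q6 [0.38 1.17]
axes
 [[-0.052 -0.034 -0.998]
 [-0.007 -0.999  0.034]
 [-0.999  0.009  0.052]]
roll deg -0.4 units -0.05
shift units now [ 0.01 -0.1   0.01]  after roll [ 0.01 -0.1   0.01]
```

View pics/w4.png

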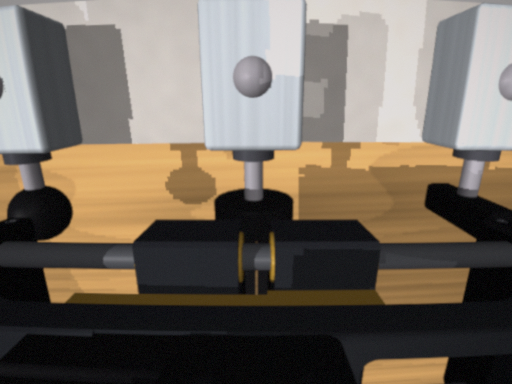

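Request:
{"fn": "step_arm", "kwargs": {
  "moves": [
    {"hand":255,"xyz":[0,0,-0.12],"roll":0},
    {"hand":255,"xyz":[0,0,-0.12],"roll":0},
    {"hand":255,"xyz":[0,0,0],"roll":0},
    {"hand":255,"xyz":[0,0,0],"roll":0},
    {"hand":255,"xyz":[0,0,0],"roll":0},
    {"hand":255,"xyz":[0,0,0],"roll":0},
    {"hand":255,"xyz":[0,0,0],"roll":0},
    {"hand":255,"xyz":[0,0,0],"roll":0}
  ]
}}

```text
time: 5.2
eef_pos: [586.5, 66.6, 67.9]
orientation: [-2.124, 0.051, 2.291]
ft_force: [-2.8, 1.1, 1.4]
finger_gap: 0.6
```

```bash
python3 -c "
from h import *
need([587,71,68])
cv2.imwrite('pics/w5.png',read_camera('wrist')[:,:,::-1])"
```

```text
t 5.2 pos [586.5  66.6  67.9] gap 0.6 F [-2.8  1.1  1.4] q6 [0.38 1.17]
axes
 [[-0.076 -0.035 -0.997]
 [-0.009 -0.999  0.036]
 [-0.997  0.012  0.075]]
roll deg -0.4 units -0.06
shift units now [-0.   -0.11 -0.01]  after roll [-0.   -0.11 -0.01]
```

View pics/w5.png

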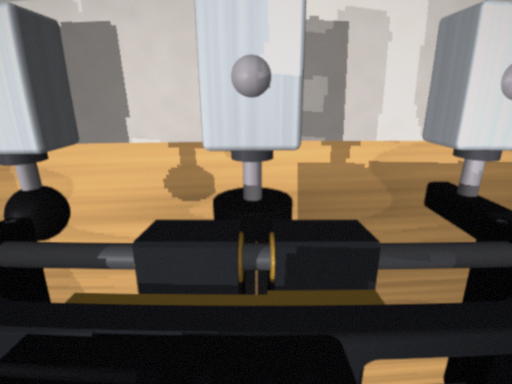

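Request:
{"fn": "step_arm", "kwargs": {
  "moves": [
    {"hand":255,"xyz":[0,0,0.4],"roll":0},
    {"hand":255,"xyz":[0,0,0.8],"roll":0},
    {"hand":255,"xyz":[-0.8,0,0],"roll":0},
    {"hand":0,"xyz":[-0.9,0.4,0],"roll":0},
    {"hand":0,"xyz":[-0.6,0.9,0],"roll":0},
    {"hand":0,"xyz":[0,0.9,0],"roll":0},
    {"hand":0,"xyz":[0,0.6,0],"roll":0},
    {"hand":0,"xyz":[0,0,0],"roll":0}
  ]
}}

```text
time: 6.05
eef_pos: [548.5, -48.2, 169.0]
orientation: [-2.151, 0.052, 2.272]
ft_force: [0.7, 0.7, 0.5]
finger_gap: 32.3
```

```bash
python3 -c "
from h import *
need([603,-52,130])
cv2.imwrite('pics/w6.png',read_camera('wrist')[:,:,::-1])
E=wristE();print(proj('wrist',[[602.3,-52,78],[602.3,-52,106],[606,70.7,78]],E=E).round(1))
cv2.imwrite('pics/t6.png',read_camera('top')[:,:,::-1])"
```

```text
t 6.05 pos [548.5 -48.2 169. ] gap 32.3 F [0.7 0.7 0.5] q6 [0.21 1.33]
axes
 [[-0.055 -0.032 -0.998]
 [-0.014 -0.999  0.032]
 [-0.998  0.015  0.054]]
roll deg -0.3 units -0.03
shift units now [ 0.9   0.04 -1.42]  after roll [ 0.9   0.04 -1.42]
[[257.8 132.5]
 [258.6 136. ]
 [116.2 133.6]]
```

View pics/w6.png

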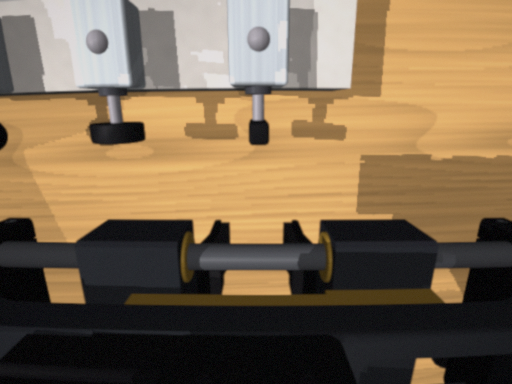

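View pics/t6.png

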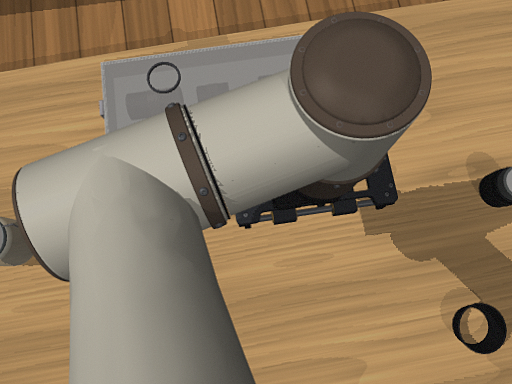

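Request:
{"fn": "step_arm", "kwargs": {
  "moves": [
    {"hand":0,"xyz":[0,0.06,-0.4],"roll":0},
    {"hand":0,"xyz":[0,0,-0.5],"roll":0},
    {"hand":0,"xyz":[0,0,-0.4],"roll":0},
    {"hand":0,"xyz":[0,0,-0.2],"roll":0},
    {"hand":0,"xyz":[0,0,0],"roll":0},
    {"hand":0,"xyz":[0,0,0],"roll":0},
    {"hand":0,"xyz":[0,0,0],"roll":0},
    {"hand":0,"xyz":[0,0,0],"roll":0}
  ]
}}

```text
time: 6.95
eef_pos: [610.3, -45.1, 163.2]
orientation: [-2.155, 0.042, 2.277]
ft_force: [-1.0, 1.0, 0.4]
finger_gap: 86.4
```

```bash
python3 -c "
from h import *
need([603,-52.5,68])
cv2.imwrite('pics/w7.png',read_camera('wrist')[:,:,::-1])
E=wristE();print(proj('wrist',[[602.3,-52,78],[602.3,-52,106],[606,70.7,78]],E=E).round(1))"
```

```text
t 6.95 pos [610.3 -45.1 163.2] gap 86.4 F [-1.   1.   0.4] q6 [0.19 1.35]
axes
 [[-0.055 -0.023 -0.998]
 [-0.014 -1.     0.024]
 [-0.998  0.015  0.055]]
roll deg 0.2 units 0.03
shift units now [2.39 0.15 0.05]  after roll [2.39 0.15 0.05]
[[262.2 202.3]
 [263.4 213.6]
 [127.3 201.9]]
```

View pics/w7.png

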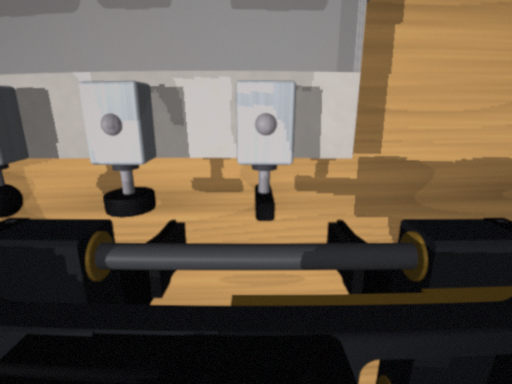

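Request:
{"fn": "step_arm", "kwargs": {
  "moves": [
    {"hand":0,"xyz":[0.5,0.16,0.03],"roll":0},
    {"hand":0,"xyz":[0.5,0,0],"roll":0},
    {"hand":0,"xyz":[0.5,0,0],"roll":0},
    {"hand":0,"xyz":[0.5,0,0],"roll":0},
    {"hand":0,"xyz":[0.3,0,0],"roll":0},
    {"hand":0,"xyz":[0.1,0,0],"roll":0},
    {"hand":0,"xyz":[0,0,0],"roll":0},
    {"hand":0,"xyz":[0,0,0],"roll":0}
  ]
}}

```text
time: 7.8
eef_pos: [604.6, -53.2, 69.1]
orientation: [-2.165, 0.041, 2.268]
ft_force: [0.0, 0.2, 1.2]
finger_gap: 87.3
```

```bash
python3 -c "
from h import *
need([603,-52.5,68])
cv2.imwrite('pics/w8.png',read_camera('wrist')[:,:,::-1])"
```

```text
t 7.8 pos [604.6 -53.2  69.1] gap 87.3 F [0.  0.2 1.2] q6 [0.18 1.36]
axes
 [[-0.047 -0.022 -0.999]
 [-0.013 -1.     0.023]
 [-0.999  0.014  0.046]]
roll deg 0.3 units 0.03
shift units now [ 0.03 -0.02  0.04]  after roll [ 0.03 -0.02  0.04]
```

View pics/w8.png

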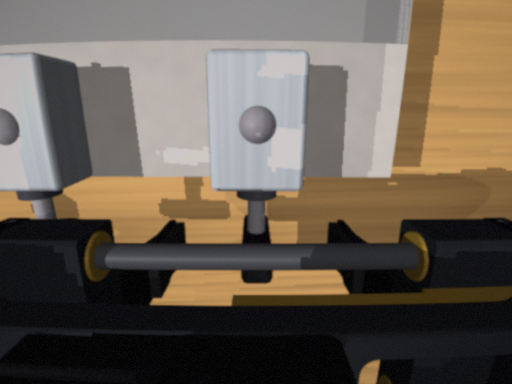

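Request:
{"fn": "step_arm", "kwargs": {
  "moves": [
    {"hand":255,"xyz":[0,0,0],"roll":0},
    {"hand":255,"xyz":[0,0,0],"roll":0},
    {"hand":255,"xyz":[0,0,0],"roll":0},
    {"hand":255,"xyz":[0,0,0],"roll":0},
    {"hand":255,"xyz":[0,0,0],"roll":0},
    {"hand":255,"xyz":[0,0,0],"roll":0},
    {"hand":255,"xyz":[0,0,0],"roll":0},
    {"hand":255,"xyz":[0,0,0],"roll":0}
  ]
}}

```text
time: 8.65
eef_pos: [606.4, -52.9, 71.9]
orientation: [-2.171, 0.04, 2.262]
ft_force: [-0.5, 0.3, -1.2]
finger_gap: 31.4
```

Request:
{"fn": "step_arm", "kwargs": {
  "moves": [
    {"hand":255,"xyz":[0,0,0],"roll":0},
    {"hand":255,"xyz":[0,0,0],"roll":0},
    {"hand":255,"xyz":[0,0,0.2],"roll":0},
    {"hand":255,"xyz":[0,0,0.2],"roll":0},
    {"hand":255,"xyz":[0,0,0.2],"roll":0},
    {"hand":255,"xyz":[0,0,0.2],"roll":0},
    {"hand":255,"xyz":[0,0,0.15],"roll":0},
    {"hand":255,"xyz":[0,0,0],"roll":0}
  ]
}}

```text
time: 9.45
eef_pos: [584.4, -52.5, 72.1]
orientation: [-2.215, 0.037, 2.215]
ft_force: [-5.9, 2.6, 5.1]
finger_gap: 15.5
```

```bash
python3 -c "
from h import *
need([568,-52.5,68])
cv2.imwrite('pics/w9.png',read_camera('wrist')[:,:,::-1])"
```

```text
t 9.45 pos [584.4 -52.5  72.1] gap 15.5 F [-5.9  2.6  5.1] q6 [0.19 1.35]
axes
 [[-0.    -0.022 -1.   ]
 [-0.011 -1.     0.022]
 [-1.     0.011 -0.   ]]
roll deg 0.3 units 0.04
shift units now [0.1  0.01 0.41]  after roll [0.1  0.01 0.41]
```

View pics/w9.png

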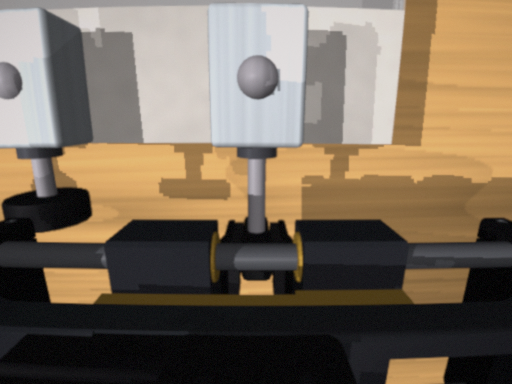

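Request:
{"fn": "step_arm", "kwargs": {
  "moves": [
    {"hand":255,"xyz":[0,0,0.2],"roll":0},
    {"hand":255,"xyz":[0,0,0.2],"roll":0},
    {"hand":255,"xyz":[0,0,0.1],"roll":0},
    {"hand":255,"xyz":[0,0,0.1],"roll":0},
    {"hand":255,"xyz":[0,0,0],"roll":0},
    {"hand":255,"xyz":[0,0,0],"roll":0},
    {"hand":255,"xyz":[0,0,0],"roll":0},
    {"hand":255,"xyz":[0,0,0],"roll":0}
  ]
}}

```text
time: 10.3
eef_pos: [571.3, -52.1, 72.3]
orientation: [-2.251, 0.032, 2.179]
ft_force: [2.6, -1.0, -2.7]
finger_gap: 15.5
```

```bash
python3 -c "
from h import *
need([568,-52.5,68])
cv2.imwrite('pics/w10.png',read_camera('wrist')[:,:,::-1])"
```

```text
t 10.3 pos [571.3 -52.1  72.3] gap 15.5 F [ 2.6 -1.  -2.7] q6 [0.2  1.33]
axes
 [[ 0.033 -0.02  -0.999]
 [-0.009 -1.     0.02 ]
 [-0.999  0.008 -0.033]]
roll deg 0.5 units 0.06
shift units now [0.1  0.01 0.09]  after roll [0.1  0.01 0.08]
```

View pics/w10.png

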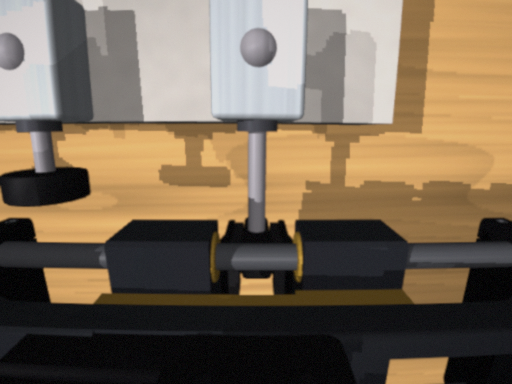

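Request:
{"fn": "step_arm", "kwargs": {
  "moves": [
    {"hand":0,"xyz":[0,0,0],"roll":0},
    {"hand":0,"xyz":[0,0,0],"roll":0},
    {"hand":0,"xyz":[0,0,0],"roll":0},
    {"hand":0,"xyz":[0,0,0],"roll":0},
    {"hand":0,"xyz":[0,0,0],"roll":0},
    {"hand":0,"xyz":[0,0,0],"roll":0},
    {"hand":0,"xyz":[0,0,0],"roll":0},
    {"hand":0,"xyz":[0,0,0],"roll":0}
  ]
}}

```text
time: 11.15
eef_pos: [569.0, -52.0, 72.5]
orientation: [-2.248, 0.031, 2.185]
ft_force: [0.6, 0.0, -0.4]
finger_gap: 71.6
```

Request:
{"fn": "step_arm", "kwargs": {
  "moves": [
    {"hand":0,"xyz":[-0.4,0,0],"roll":0},
    {"hand":0,"xyz":[-0.8,0,0],"roll":0},
    {"hand":0,"xyz":[-0.9,0,0],"roll":0},
    {"hand":0,"xyz":[-0.9,0,0.5],"roll":0},
    {"hand":0,"xyz":[0,0,0.9],"roll":0},
    {"hand":0,"xyz":[0,0,0.9],"roll":0},
    {"hand":0,"xyz":[0,0,0.6],"roll":0},
    {"hand":0,"xyz":[0,0,0],"roll":0}
  ]
}}

```text
time: 11.95
eef_pos: [446.0, -48.9, 193.4]
orientation: [-2.246, 0.032, 2.185]
ft_force: [0.9, 0.5, -0.6]
finger_gap: 86.9
```

```bash
python3 -c "
from h import *
need([568,-52.5,68])
cv2.imwrite('pics/w11.png',read_camera('wrist')[:,:,::-1])
cv2.imwrite('pics/s11.png',read_camera('side')[:,:,::-1])
cv2.imwrite('pics/t11.png',read_camera('top')[:,:,::-1])
P=[[609,190,78],[605.6,70.7,78],[569,-52.5,78]]
for n,E in(('wrist',wristE()),('side',None),('top',None)):print(n,proj(n,P,E=E).round(0).tolist())
"
```

```text
t 11.95 pos [446.  -48.9 193.4] gap 86.9 F [ 0.9  0.5 -0.6] q6 [0.27 1.27]
axes
 [[ 0.027 -0.02  -0.999]
 [-0.009 -1.     0.02 ]
 [-1.     0.009 -0.028]]
roll deg 0.5 units 0.06
shift units now [ 3.22  0.   -2.96]  after roll [ 3.22 -0.02 -2.96]
wrist [[-2.0, 35.0], [121.0, 31.0], [256.0, 69.0]]
side [[177.0, 257.0], [233.0, 209.0], [296.0, 177.0]]
top [[151.0, 200.0], [222.0, 190.0], [298.0, 198.0]]
```

View pics/w11.png

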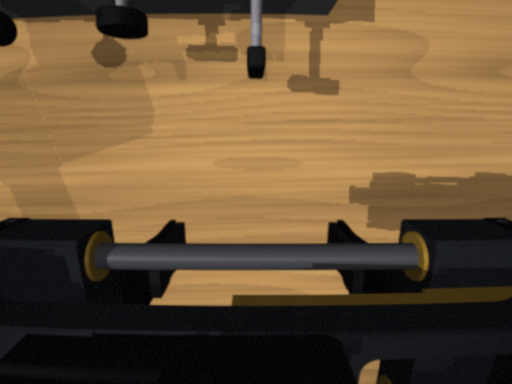

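View pics/s11.png

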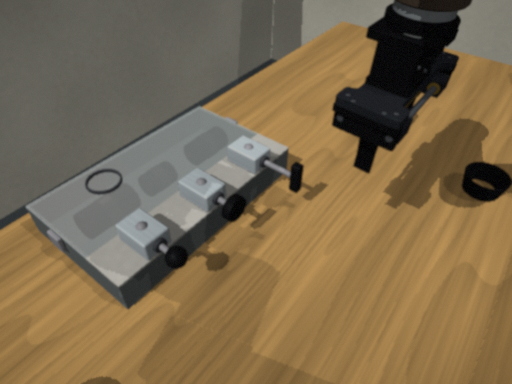

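View pics/t11.png

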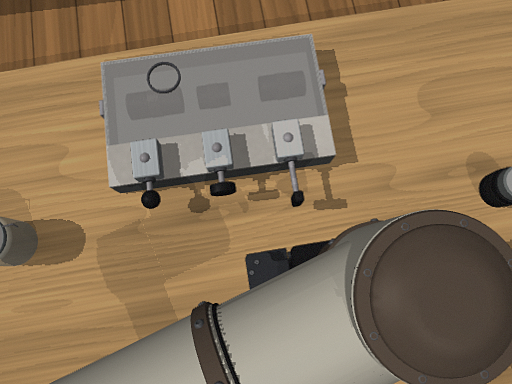

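The pictures match the positions I predicted. In the side view the disc is home at (233,207), the paddle is out at (296,177), and the ball hasn't moved from (176,257). The top view agrees: disc (222,188), paddle (297,198), ball (150,199). The gripper is clear of everything.

```bash
python3 -c "
from station import *
finish_job()"
```

```text
the job is handed in; nothing more can be done
```

I pushed the disc knob home with the shut fingers until it stopped. Then I gripped the paddle knob, pulled it 35 mm out until the force reversed at its stop, let go and backed the arm away. I handed the job in at about 12 s of the 58 s allowed, and it gave no verdict.

- **Final check:** the side and top pictures show the disc home, the paddle out and the ball where it started. Each knob is within about 2 pixels of the position I predicted from the calibration. In the wrist picture, disc and paddle looked right by eye, but I did not measure them there.
- **Forces:** the wrist readings I saw at the ends of moves stayed under about 10 N, and they were near zero after I let go.
- **Disagreements:** my first two-camera estimate of the paddle's y was about 3 mm off, and I corrected it with the wrist camera before gripping. The tool tilted by up to about 4° while pushing and pulling, with no visible effect.

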